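Mount the stand magnifier over the watch movement

TASK

Take the stand magnifier out of the wooden tool block, turn it so that its lens comes over the watch movement, and slide its post down into the aluminium post holder, past the sprung side plunger, until it is fully home on the sprung pad at the bottom, pressed all the way down. How deep the bottom lies cannot be seen, so feel for it and push gently, no harder than a firm hand push; then let go, with the lens over the movement, and touch neither the movement nor the other things on the bench.

Things in the scene. Friction and masses are not known exactly. Their poses are not given: they have to be found in the camera images.
- grip (a point): Centre of the grip of the stand magnifier (loose, about 150 g): an aluminium sleeve 16 mm in diameter, 47 mm tall, at the top of a steel post. On the post's axis, 23 mm below its top, 122 mm above its foot. z: the post's axis (up), x: along the side arm to the lens. Arm, lens and counterweight all lie below 88 mm above the foot, so the grip is free from above at any yaw
- foot (a point): Lower end of the magnifier's post: a plain steel rod 12 mm in diameter, whose last 7 mm taper to 5 mm. Same axes as the grip
- lens (a point): Centre of the magnifier's lens: a round glass in a black ring 50 mm across, 75 mm from the post's axis along x and 78 mm above the foot. Same axes as the grip
- block_hole (a point): Centre of the mouth of the hole in the wooden tool block (fixed, 60 x 116 x 40 mm) where the magnifier is parked upright at the start: 13.5 mm in diameter, 30 mm deep. z is up, y along the block's long side
- mouth (a point): Centre of the mouth of the bore of the post holder (fixed): an aluminium block 44 x 44 mm on a dark steel base plate, its top 74 mm above the bench. The bore is vertical, 13.6 mm in diameter. z up, x to the movement; the side plunger comes in from +y, 21 mm below the mouth
- plunger (a joint): Travel of the sprung side plunger, m: 0 with the bore empty, about 0.0015 to 0.003 with the post past it. Its nose presses the post against the far wall: riding over it takes a push of about 4 to 10 N, sliding on past it 2 to 9 N, so the post does not fall by itself
- movement_top (a point): Centre of the top of the watch movement in its round black holder (fixed on the base plate, 52 mm in diameter), 78 mm from the bore's axis along the holder's x, 33 mm above the bench. Not to be touched
- movement: The watch movement and its holder; origin at the centre of its underside, on the base plate 8 mm above the bench
- holder: The post holder with its base plate (155 x 70 x 8 mm), block, plunger and pad; origin on the bore's axis at bench height, x to the movement, the plate reaching from 38 mm behind the axis to 118 mm ahead of it
- magnifier: The whole magnifier: post, grip, lens on a side arm and, opposite it, a brass counterweight reaching 46 mm from the axis. Origin at its foot, axes as the grip
- oil_jar: Bystander: a small amber jar, 26 mm across, 24 mm tall, standing on the wooden block 50 mm from the hole; origin under its centre
- film_tub: Bystander: a black tub, 32 mm across, 50 mm tall, between the block and the holder; origin under its centre
- spool: Bystander: a small brass spool with grey flanges, 36 mm across, 34 mm tall; origin under its centre
- dish: Bystander: a clear dish, 52 mm across, 20 mm tall; origin under its centre
- tin: Bystander: a flat black tin, 90 mm across, 36 mm tall; origin under its centre
- driver: Bystander: a small screwdriver, 120 mm long, lying
- case_back: Bystander: a steel watch case back, 40 mm across, 6 mm tall; origin under its centre
- seat (a joint): Travel of the sprung pad at the bottom of the bore, m: 0 free, 0.002 fully down. Out of sight; when free its top lies 34 to 56 mm below the mouth, a different depth each time, not measured. Pressing it takes 1 to 3 N on top of the drag, then it is solid: a push of 15 to 20 N in all has it home; keep the push below 30 N

How it is judged:
By the outcome, as a careful person would: the job done as asked, in the order asked, and still so for the second after the job is handed in, with the robot touching nothing.
It also fails if it takes over 48 s, if anything falls off the work surface, if the arm or the gripper's body presses on something with over 40 N, if the wrist force passes 120 N, or if a joint passes its speed limit or range.

ROBOT

A 6-joint arm with a two-finger parallel gripper is mounted at the origin on the work surface. World frame = base frame: x ahead of the robot, y to its left, z up, the work surface at z = 0. Lengths are in m, angles in rad, forces in N, time in s.
With the tool pointing down it reaches from about 0.375 to 0.75 m from the base axis. Payload 9 kg.
Tool frame: the origin (TCP) lies midway between the tips of the shut fingers; the grasp point (between the pads) lies 19 mm behind it; z points along the fingers, y is the line along which they close (so a half turn about z gives the same grasp; the last joint's range is limited). The gripper opens to 85 mm and grips with 20 to 120 N. Pads are 22 mm wide; open, the fingers measure 114 mm over their backs; the gripper's body (76 mm by 85 mm) begins 54 mm behind the grasp point. The pads swing forward as they close: fully open they stand 13 mm farther back than shut.
Start: joints at [-1.347, 0.104, 0.097, 1.564, 0, 1.353], TCP at [0.257, -0.542, 0.231] pointing down, gripper open.
Joint ranges: [-2.99, 2.99], [-0.84, 1.86], [-1.1, 1.16], [-1.84, 2.11], [-1.51, 1.56], [-3.14, 3.14]. Speed limits (rad/s): [2.22, 2.22, 2.57, 3.14, 3.14, 3.14].

INTERFACE

Orientations are given as a unit quaternion [w, x, y, z].
In Python, from plant import * gives the robot as it stands.
- The arm moves only by the tool servo_tool, never from a script. Its argument "moves" is one flat list of numbers, 7 for each row, row after row: the shift along the tool's x, y, z in mm, then the turn, a rotation vector about the tool's x, y, z in degrees, then the opening, from 0 (shut) to 1 (fully open). In form: [dx, dy, dz, ax, ay, az, claw, dx, dy, dz, ax, ay, az, claw, ...]. A call has 1 to 8 rows; each row shifts and turns the commanded pose from where the row before left it, along the tool's axes as they then stand; what a row does not reach is not made up. A row lasts 1/8 s, in which the tool goes at most 62.5 mm and 10.7 degrees, less where a joint would pass 70% of its speed; a pose out of reach is approached as far as the arm can. A call with a gripper value outside its range is refused whole. The fingers move at their own pace and stop on an object; "grip_force" is the grip in N (left out, the last holds). Time passes only in rows, so rows that do not move let the fingers close. It gives the time, the measured TCP pose, the force, the opening and the grip force at its end, in the units of the state.
- observe(): the state, without advancing time (a new reading comes with each control period).
- get_image(name): name is "scene" or "top" or "wrist"; returns the picture (480x640x3 uint8, blue, green, red); there is no depth.
- get_calibration(name): a dict with "intrinsics" (3x3 intrinsics, pixels), "origin" and "rotation" of the camera in the world. Camera axes: x right, y down, z forward; pixel columns grow to the right and rows downward; lengths in m; the calibration is good to about 2 mm. The wrist camera is an equidistant fisheye: a pixel r from the principal point sees the ray r / f radians off the axis. A picture is of the moment at which its call begins: read the wrist's pose just before it. get_calibration takes no time and is no camera call; for the wrist camera it gives the pose at the moment of the call.
- finish_job(): hands the job in; it is judged then, once.
The state is a dict: "t": time; "joint_pos": joint angles; "joint_velocities": joint speeds; "tau": joint torques, N m; "ee_pos": TCP position; "tool_rot": TCP orientation; "ft_force": force on the tool from outside, world axes, zero at the start; "ft_torque": the same for the moment, N m; "finger_gap": finger opening in m; "gripper_force": force on a finger pad.
Only numpy, scipy, OpenCV 4.12 (cv2) and the standard library are available. Lean on these libraries where they do the work, as an engineer would, in place of code of your own. Each camera call takes 0.05 s, during which the arm holds its last target. There are 200 camera calls.

## Working session

There is one attempt and no reset: what is moved stays moved. The work goes in short steps, Python scripts to look and compute and a tool call to move; the robot and the scene stay as the last step left them, time stands still between calls to the robot, and variables do not carry over. Pictures are saved under pics/ and viewed, at most 10 in all, crops included, and the job is handed in when it is done.

Besides the shell and the picture viewer there is one more tool, called after ">>>" in YAML: its name, and indented under it one key for each argument. servo_tool: Moves the arm, as the interface text tells. Its arguments: {"type":"object","properties":{"moves":{"type":"array","items":{"type":"number"}},"grip_force":{"type":"number"}},"required":["moves"]}

```bash
mkdir -p pics; ls
python3 - <<'E'
from plant import *
import cv2,numpy as np
for n in ("scene","top"):
    im=get_image(n); cv2.imwrite(f"pics/{n}0.png",im); c=get_calibration(n)
    print(n,np.round(c["intrinsics"],1).tolist(),np.round(c["origin"],4),np.round(c["rotation"],4).tolist())
o=observe();print(o["t"],o["ee_pos"],o["tool_rot"],o["ft_force"],o["finger_gap"])
E
```

```text
pics
scene [[620.9, 0.0, 316.8], [0.0, 620.9, 231.6], [0.0, 0.0, 1.0]] [1.1131 0.0553 0.9875] [-0.1872, 0.6289, 0.7262, -0.2051]
top [[501.4, 0.0, 322.9], [0.0, 501.4, 239.7], [0.0, 0.0, 1.0]] [ 0.4363 -0.0203  1.0709] [0.0607, -0.7018, 0.7089, -0.0356]
0.1 [ 0.25648641 -0.54207078  0.23056794] [-6.33672187e-04  9.75700796e-01  2.19106264e-01  9.08809459e-06] [-0.33035374  0.0642403  -0.09460984] 0.0854959114313752
```

View pics/top0.png

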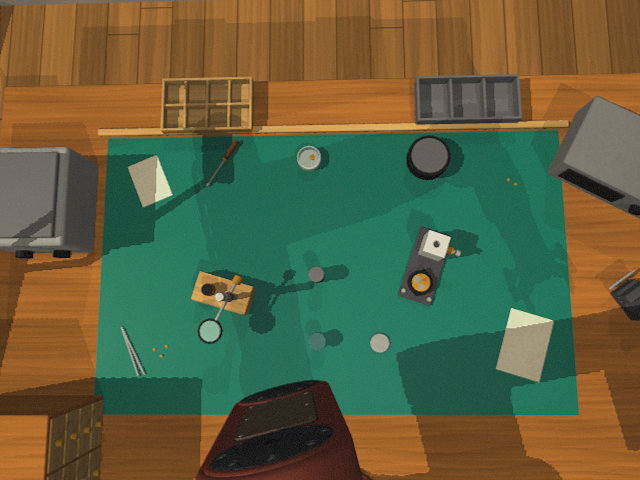

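View pics/scene0.png

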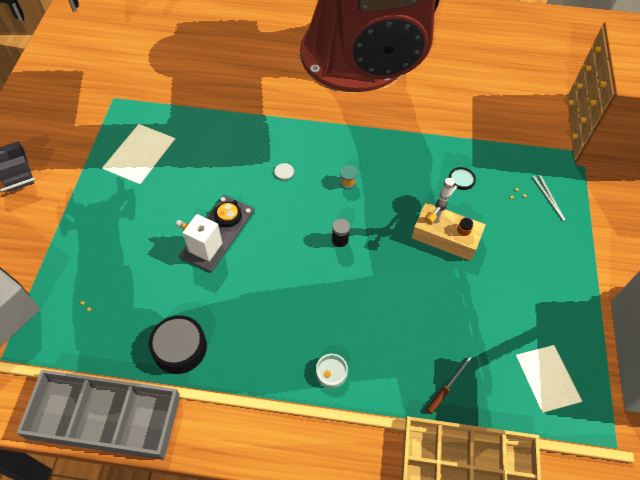

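The top view shows the bore at about (436,244), the movement at (421,282), the magnifier grip near (220,297) and the lens at (209,331). In the scene view the grip is near (449,185), the lens at (462,178), the bore at (201,229) and the movement at (228,211). I'll zoom in on these.

Run:
```python
import cv2,numpy as np
t=cv2.imread("pics/top0.png");s=cv2.imread("pics/scene0.png")
r=lambda im,x,y:cv2.resize(im[y:y+75,x:x+100],None,fx=4,fy=4,interpolation=cv2.INTER_CUBIC)
cv2.imwrite("pics/m.png",np.vstack([np.hstack([r(t,180,265),r(t,380,225)]),np.hstack([r(s,400,165),r(s,165,185)])]))
```

```text
(no output)
```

View pics/m.png

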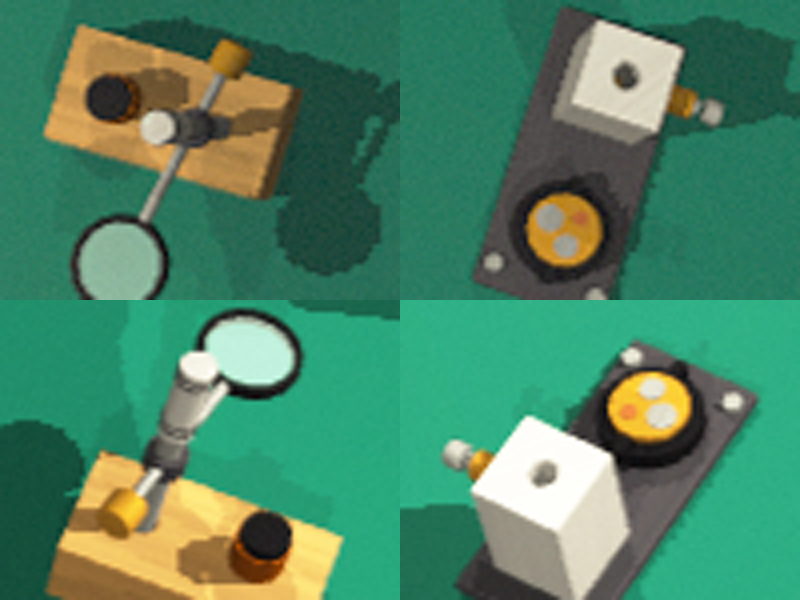

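The montage shows these positions in montage pixels:

| Point | Top view | Scene view |
|---|---|---|
| Post top | (157,127) | (199,365) |
| Lens centre | (120,263) | (249,354) |
| Counterweight | (231,58) | – |
| Bore | (626,75) | (544,472) |
| Movement | (565,229) | (650,407) |

Next I cast these onto planes at known heights and cross-check the two views.

```bash
cat > h.py <<'E'
from plant import *
import numpy as np, cv2
from scipy.spatial.transform import Rotation as R
def rot(q): q=np.array(q,float); return R.from_quat(q[[1,2,3,0]]) if q.size==4 else R.from_matrix(q)
def ray(c,uv):
    K=np.array(c["intrinsics"]); d=np.linalg.solve(K,[uv[0],uv[1],1.])
    return np.array(c["origin"]),rot(c["rotation"]).apply(d)
def fray(c,uv):
    K=np.array(c["intrinsics"]); v=np.array([uv[0]-K[0,2],uv[1]-K[1,2]]); r=np.linalg.norm(v); th=r/K[0,0]
    return np.array(c["origin"]),rot(c["rotation"]).apply(np.r_[np.sin(th)*v/max(r,1e-9),np.cos(th)])
def plane(o,d,z): return o+d*(z-o[2])/d[2]
def tri(a,b):
    A=np.c_[a[1],-b[1]]; s=np.linalg.lstsq(A,b[0]-a[0],rcond=None)[0]
    p=a[0]+s[0]*a[1];q=b[0]+s[1]*b[1]; return (p+q)/2,np.linalg.norm(p-q)
E
python3 - <<'E'
from h import *
ct,cs=get_calibration("top"),get_calibration("scene")
off=[np.array(v) for v in ((180,265),(380,225),(400,165),(165,185))]
def px(k,u,v): return off[k]+(np.array([u%400,v%300])+.5)/4-.5
np.set_printoptions(precision=4,suppress=True)
for n,a,b,z in (("post",(0,157,127),(2,199,365),.155),("lens",(0,120,263),(2,249,354),.088),("bore",(1,626,75),(3,544,472),.074),("mov",(1,565,229),(3,650,407),.033),("jar",(0,112,97),(2,266,533),.064)):
    A=ray(ct,px(*a));B=ray(cs,px(*b)); print(n,plane(*A,z),plane(*B,z),*tri(A,B))
print("cw",plane(*ray(ct,px(0,231,58)),.09))
for n,p in (("tubtop",(317,273)),("spool",(317,341)),("case",(379.5,343))): print(n,plane(*ray(ct,p),.04))
# block / plate edges
for n,pts,z in (("block",((80,26),(300,92),(268,198),(45,137)),.04),("holdblk",((598,21),(685,48),(655,136),(574,113)),.074)):
    k=0 if n=="block" else 1
    P=np.array([plane(*ray(ct,px(k,*p)),z) for p in pts]);print(n,P.tolist(),P.mean(0))
E
```

```text
post [0.46   0.2031 0.155 ] [0.4589 0.1998 0.155 ] [0.46   0.201  0.1569] 0.003041702269198584
lens [0.396  0.2362 0.088 ] [0.3966 0.2339 0.088 ] [0.3961 0.2351 0.0878] 0.002284484711375749
bore [ 0.5632 -0.2108  0.074 ] [ 0.5624 -0.2135  0.074 ] [ 0.5633 -0.2118  0.0754] 0.0025085917062185434
mov [ 0.4892 -0.1845  0.033 ] [ 0.4957 -0.1856  0.033 ] [ 0.4898 -0.1869  0.024 ] 0.0019454871192682612
jar [0.4775 0.2485 0.064 ] [0.4769 0.2477 0.064 ] [0.4775 0.2478 0.065 ] 0.0007118983615905224
cw [0.495  0.1829 0.09  ]
tubtop [0.509  0.0285 0.04  ]
spool [0.3716 0.0293 0.04  ]
case [ 0.3669 -0.0966  0.04  ]
block [[0.5153997569830203, 0.2725092622486481, 0.040000000000000036], [0.48021146875657567, 0.15724602716512015, 0.040000000000000036], [0.42632722558260927, 0.1731084392040036, 0.040000000000000036], [0.45827662758506477, 0.28923226130566626, 0.040000000000000036]] [0.4701 0.223  0.04  ]
holdblk [[0.5905817487400291, -0.19792076009596452, 0.07399999999999995], [0.5764166678351695, -0.2404306384063629, 0.07399999999999995], [0.5326088642831005, -0.2238607135468455, 0.07399999999999995], [0.5445166426500201, -0.18441692651621694, 0.07399999999999995]] [ 0.561  -0.2117  0.074 ]
```

Two views agree to about 3 mm. The post is near (0.460, 0.2015) with the lens yaw at about 152°. The bore is near (0.563, -0.212) with the holder's x at about 161°. Distances of 72 and 78 mm fit the stated sizes. Now I move, turning the tool to a yaw of 90°.

>>> servo_tool:
  moves: [40, 0, 0, 0, 0, -9.25, 1, 40, 0, 0, 0, 0, -9.25, 1, 40, 0, 0, 0, 0, -9.25, 1, 40, 0, 0, 0, 0, -9.25, 1, 40, 0, 0, 0, 0, -9.25, 1, 40, 0, 0, 0, 0, -9.25, 1, 40, 0, 0, 0, 0, -9.25, 1, 40, 0, 0, 0, 0, 0, 1]
  grip_force: 60

```text
t: 1.1
ee_pos: [0.4162, -0.2886, 0.2308]
tool_rot: [-0.0, 0.706, 0.708, 0.0]
ft_force: [0.7, -0.1, 0.8]
finger_gap: 0.0853
gripper_force: 0.0
```

Run:
```python
from h import *
import pickle
c=get_calibration("wrist");im=get_image("wrist");cv2.imwrite("pics/w1.png",im);pickle.dump(c,open("w1.pkl","wb"));print(c)
```

```text
{'intrinsics': array([[371.64829954,   0.        , 316.87137406],
       [  0.        , 371.64829954, 239.1903354 ],
       [  0.        ,   0.        ,   1.        ]]), 'origin': array([ 0.41628447, -0.22065626,  0.37315931]), 'rotation': array([1.34724367e-01, 9.90881496e-01, 1.78580042e-03, 1.33307113e-04])}
```

>>> servo_tool:
  moves: [55, 5, 0, 0, 0, 0, 1, 55, 5, 0, 0, 0, 0, 1, 55, 5, 0, 0, 0, 0, 1, 55, 5, 0, 0, 0, 0, 1, 55, 5, 0, 0, 0, 0, 1, 55, 5, 0, 0, 0, 0, 1, 55, 5, 0, 0, 0, 0, 1, 55, 5, 0, 0, 0, 0, 1]

```text
t: 2.15
ee_pos: [0.4555, 0.1518, 0.2311]
tool_rot: [0.0, 0.707, 0.707, -0.0]
ft_force: [1.1, -0.5, 0.3]
finger_gap: 0.0852
gripper_force: 0.0
```

Run:
```python
from h import *
import pickle
o=observe();print(o["ee_pos"],o["tool_rot"],o["joint_pos"])
c=get_calibration("wrist");im=get_image("wrist");cv2.imwrite("pics/w2.png",im);pickle.dump(c,open("w2.pkl","wb"));print(c)
a=cv2.imread("pics/w1.png");cv2.imwrite("pics/w12.png",cv2.resize(np.hstack([a,im]),(800,300),interpolation=cv2.INTER_AREA))
```

```text
[0.45546392 0.15179852 0.23113118] [ 1.20776777e-04  7.06714477e-01  7.07498858e-01 -1.18621540e-06] [ 4.84857124e-02 -2.63405113e-01 -2.52758843e-01  1.58128193e+00
 -1.80386942e-04  1.61817274e+00]
{'intrinsics': array([[371.64829954,   0.        , 316.87137406],
       [  0.        , 371.64829954, 239.1903354 ],
       [  0.        ,   0.        ,   1.        ]]), 'origin': array([0.45560174, 0.21985143, 0.37341035]), 'rotation': array([1.35072044e-01, 9.90835675e-01, 4.07557538e-04, 2.03865035e-04])}
```

View pics/w12.png

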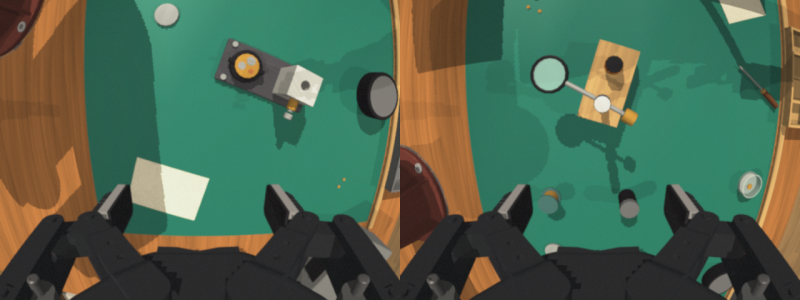

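The wrist view at the holder (left) shows the bore at about (488,136) and the movement at (395,104) in full pixels. The view at the block (right) shows the post top at (323,165), the lens at (239,118) and the counterweight at (368,186). Next I refine these with masks.

Run:
```python
from h import *
import pickle
np.set_printoptions(precision=4,suppress=True)
def blob(im,m,near,nm):
    n,l,s,c=cv2.connectedComponentsWithStats(m.astype(np.uint8))
    k=1+np.argmin(np.linalg.norm(c[1:]-near,axis=1)+1e3*(s[1:,4]<15)); print(nm,c[k],s[k]); return c[k]
w1,w2=cv2.imread("pics/w1.png"),cv2.imread("pics/w2.png");c1=pickle.load(open("w1.pkl","rb"));c2=pickle.load(open("w2.pkl","rb"))
h1,h2=[cv2.cvtColor(w,cv2.COLOR_BGR2HSV) for w in(w1,w2)]
g1=h1[...,2]
m=np.zeros(g1.shape,bool);m[120:152,470:506]=g1[120:152,470:506]<140
b=blob(w1,m,(488,136),"bore")
mv=blob(w1,(h1[...,0]>12)&(h1[...,0]<30)&(h1[...,1]>150)&(h1[...,2]>140),(395,104),"mov")
p=blob(w2,(h2[...,2]>190)&(h2[...,1]<60),(323,165),"post")
L=blob(w2,(h2[...,1]<110)&(h2[...,1]>25)&(h2[...,2]>130)&(h2[...,0]>70)&(h2[...,0]<95),(239,118),"lens")
B=plane(*fray(c1,b),.074);M=plane(*fray(c1,mv),.033);P=plane(*fray(c2,p),.155);Q=plane(*fray(c2,L),.088)
for n,v in (("bore",B),("mov",M),("post",P),("lens",Q)):print(n,v)
an=lambda a,b:(np.degrees(np.arctan2(*(b-a)[1::-1])),np.linalg.norm((b-a)[:2]))
print(an(B,M),an(P,Q))
cr=lambda im,x,y:cv2.resize(im[y:y+75,x:x+100],None,fx=4,fy=4,interpolation=cv2.INTER_CUBIC)
cv2.imwrite("pics/c2.png",np.hstack([cr(w1,420,100),cr(w2,270,130)]))
```

```text
bore [487.9054 136.0203] [482 129  13  15 148]
mov [394.6094 106.4134] [376  86  39  39 791]
post [323.0794 166.4234] [310 154  27  26 529]
lens [239.0939 118.7431] [ 215   93   49   52 1981]
bore [ 0.5621 -0.2117  0.074 ]
mov [ 0.487 -0.189  0.033]
post [0.4593 0.2034 0.155 ]
lens [0.3961 0.2363 0.088 ]
(np.float64(163.19945681812524), np.float64(0.07848374653418691)) (np.float64(152.509129657013), np.float64(0.0713040012697537))
```

View pics/c2.png

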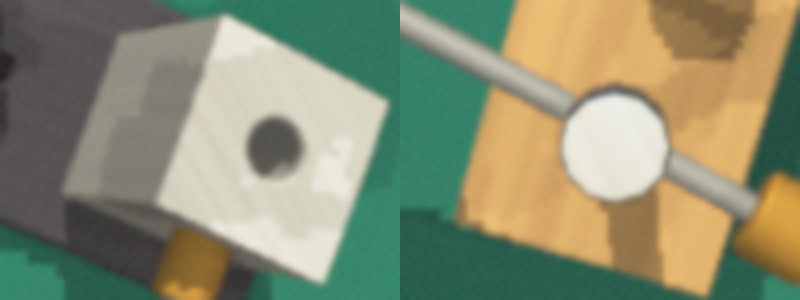

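The crop confirms the bore centre and the post top disc. The bore is at (0.5625, -0.2118) and the post at (0.4595, 0.2025). Approach and descend.

>>> servo_tool:
  moves: [26, 2, 0, 0, 0, 0, 1, 25, 2, 0, 0, 0, 0, 1, 0, 0, 20, 0, 0, 0, 1, 0, 0, 25, 0, 0, 0, 1, 0, 0, 25, 0, 0, 0, 1, 0, 0, 25, 0, 0, 0, 1, 0, 0, 22, 0, 0, 0, 1, 0, 0, 0, 0, 0, 0, 1]

```text
t: 3.2
ee_pos: [0.4582, 0.2006, 0.1124]
tool_rot: [-0.001, 0.707, 0.707, -0.001]
ft_force: [-0.6, -0.4, -0.0]
finger_gap: 0.0855
gripper_force: 0.0
```

>>> servo_tool:
  moves: [0, 0, 0, 0, 0, 0, 0, 0, 0, 0, 0, 0, 0, 0, 0, 0, 0, 0, 0, 0, 0, 0, 0, 0, 0, 0, 0, 0, 0, 0, 0, 0, 0, 0, 0, 0, 0, 0, 0, 0, 0, 0]
  grip_force: 60

```text
t: 3.95
ee_pos: [0.4603, 0.201, 0.1148]
tool_rot: [0.001, 0.707, 0.707, 0.001]
ft_force: [1.6, -0.3, 2.4]
finger_gap: 0.0143
gripper_force: 58.5
```

Gripped. Lift straight up 90 mm.

>>> servo_tool:
  moves: [0, 0, -8, 0, 0, 0, 0, 0, 0, -10, 0, 0, 0, 0, 0, 0, -12, 0, 0, 0, 0, 0, 0, -15, 0, 0, 0, 0, 0, 0, -20, 0, 0, 0, 0, 0, 0, -20, 0, 0, 0, 0, 0, 0, -10, 0, 0, 0, 0, 0, 0, 0, 0, 0, 0, 0]

```text
t: 4.95
ee_pos: [0.4601, 0.201, 0.2102]
tool_rot: [0.0, 0.707, 0.707, 0.001]
ft_force: [0.6, 0.5, -1.8]
finger_gap: 0.0148
gripper_force: 58.6
```

Run:
```python
from h import *
import pickle
o=observe();print(o["t"],o["ee_pos"],o["tool_rot"],o["joint_pos"],o["ft_force"],o["finger_gap"])
c=get_calibration("wrist");w=get_image("wrist");pickle.dump(c,open("w3.pkl","wb"));cv2.imwrite("pics/w3.png",w)
t=get_image("top");s=get_image("scene");cv2.imwrite("pics/t3.png",t);cv2.imwrite("pics/s3.png",s)
r=lambda im:cv2.resize(im,(400,300),interpolation=cv2.INTER_AREA)
cr=lambda im,x,y:cv2.resize(im[y:y+75,x:x+100],None,fx=4,fy=4,interpolation=cv2.INTER_CUBIC)
cv2.imwrite("pics/v3.png",np.vstack([np.hstack([r(w),cv2.resize(w[230:380,220:420],(400,300))]),np.hstack([cr(t,180,270),cr(s,410,130)])]))
```

```text
4.95 [0.46006796 0.2010272  0.21017446] [4.11211692e-04 7.06722097e-01 7.07490945e-01 5.21008195e-04] [ 1.50889719e-01 -2.01023406e-01 -2.37194707e-01  1.53329828e+00
 -4.39399614e-05  1.72059870e+00] [ 0.56504759  0.47778829 -1.80956527] 0.014815092102049437
```

View pics/v3.png

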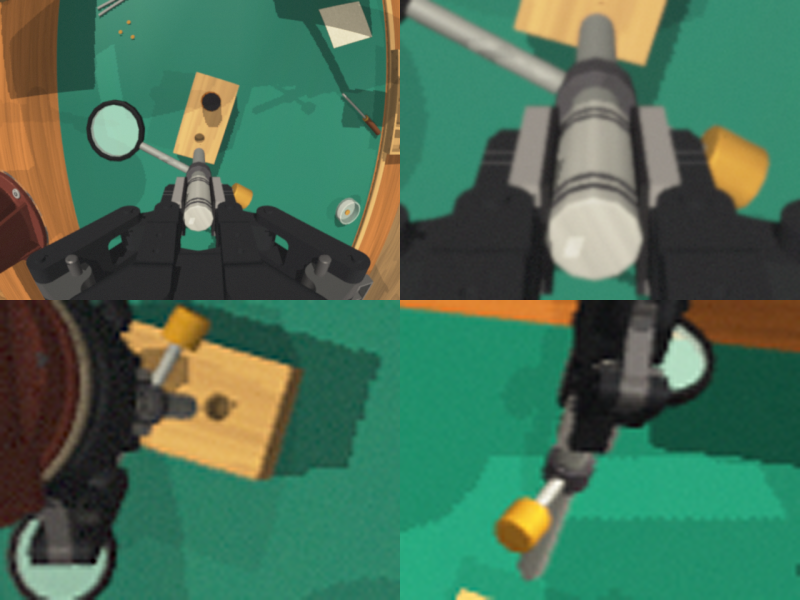

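The post is held centred between the pads: its top is at wrist (317,348), the rod tip at about (318,238), and the empty hole at (318,221). In the scene crop the tip is at (530,575), and in the top crop at (190,406). Next I work out the post's offset and tilt relative to the TCP and its yaw.

Run:
```python
from h import *
import pickle
np.set_printoptions(precision=4,suppress=True)
w=cv2.imread("pics/w3.png");c=pickle.load(open("w3.pkl","rb"));ct,cs=get_calibration("top"),get_calibration("scene")
print("top",plane(*fray(c,(317.5,348.5)),.2504))
for v in (236,238,240): print("tip",v,plane(*fray(c,(318,v)),.105))
f=lambda x,y,u,v:(x+(u%400+.5)/4-.5,y+(v%300+.5)/4-.5)
T=ray(ct,f(180,270,190,406));S=ray(cs,f(410,130,530,575))
print("tip tri",tri(T,S),plane(*T,.105),plane(*S,.105))
h=cv2.cvtColor(w,cv2.COLOR_BGR2HSV)
def blob(m,near):
    n,l,s,ce=cv2.connectedComponentsWithStats(m.astype(np.uint8));k=1+np.argmin(np.linalg.norm(ce[1:]-near,axis=1)+1e3*(s[1:,4]<60));return ce[k],s[k]
L,s=blob((h[...,1]<110)&(h[...,1]>25)&(h[...,2]>130)&(h[...,0]>70)&(h[...,0]<95),(186,208));print(L,s)
P=plane(*fray(c,L),.183);print("lens",P)
C,s=blob((h[...,0]>12)&(h[...,0]<30)&(h[...,1]>150)&(h[...,2]>120)&(np.arange(480)[:,None]>285),(388,310));print(C,s)
Q=plane(*fray(c,C),.183);print("cw",Q,"yaw",np.degrees(np.arctan2(*(P-Q)[1::-1])))
d=P-np.array([.460,.2015,.183]);print(np.degrees(np.arctan2(d[1],d[0])),np.hypot(d[0],d[1]))
z=w[200:270,280:360];cv2.imwrite("pics/z3.png",cv2.resize(z,None,fx=7,fy=7,interpolation=cv2.INTER_CUBIC))
```

```text
top [0.4604 0.2044 0.2504]
tip 236 [0.4612 0.2027 0.105 ]
tip 238 [0.4612 0.2012 0.105 ]
tip 240 [0.4612 0.1998 0.105 ]
tip tri (array([0.4616, 0.1976, 0.1077]), np.float64(0.002076309156551334)) [0.4616 0.1992 0.105 ] [0.4599 0.1969 0.105 ]
[185.3159 208.0057] [ 149  168   73   80 4540]
lens [0.3967 0.2376 0.183 ]
[387.1113 312.1669] [372 294  32  39 791]
cw [0.4965 0.1831 0.183 ] yaw 151.3329949454566
150.2738015433312 0.07284553035477895
```

View pics/z3.png

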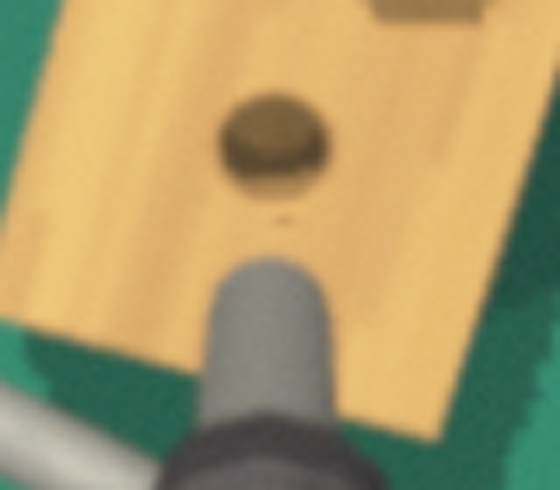

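The tip edge is at wrist (318.7,236.7) and the hole at (319,221). The tip's y is about 0.200 and the top's about 0.204, so the post leans roughly 2° about the closing axis. I'll cross-check that with the rod line in the scene view and in the first pictures.

Run:
```python
from h import *
import pickle
np.set_printoptions(precision=4,suppress=True)
c=pickle.load(open("w3.pkl","rb"));cs=get_calibration("scene")
print("hole",plane(*fray(c,(319.1,220.7)),.04))
# rod edges in scene: per-row left/right edges, rod grey (low saturation) over green
s=cv2.imread("pics/s3.png");h=cv2.cvtColor(s,cv2.COLOR_BGR2HSV)
pts=[]
for v in range(178,198):
    u=np.where(h[v,432:462,1]<80)[0]+432
    print(v,u.min(),u.max(),len(u),end="; ")
print()
def xplane(uv,x):
    o,d=ray(cs,uv);return o+d*(x-o[0])/d[0]
for uv in ((442.5,198.75),(452.2,171.7)): print(xplane(uv,.4605))
K=cs["intrinsics"]
def proj(p):
    q=rot(cs["rotation"]).inv().apply(np.array(p)-cs["origin"]);q=K@q;return q[:2]/q[2]
for z in (.105,.12,.14,.16,.25):print(z,proj((.4605,.200,z)))
```

```text
hole [0.4625 0.1989 0.04  ]
178 445 452 8; 179 444 452 9; 180 445 451 7; 181 446 451 6; 182 448 451 4; 183 448 450 3; 184 448 450 3; 185 448 450 3; 186 448 449 2; 187 447 449 3; 188 447 448 2; 189 446 448 3; 190 445 448 4; 191 444 448 5; 192 443 447 5; 193 440 446 7; 194 440 446 7; 195 440 446 7; 196 440 446 7; 197 440 445 6; 
[0.4605 0.1976 0.1049]
[0.4605 0.1993 0.1819]
0.105 [443.8766 198.8771]
0.12 [445.5034 193.8485]
0.14 [447.7334 186.9554]
0.16 [450.0361 179.8373]
0.25 [461.4022 144.7037]
```

The lean is confirmed at about 1.7°: the hole is at y 0.199 and the post top was 4.5 mm off it. I carry the magnifier to the holder first, then turn it by 10° and take out the lean there.

>>> servo_tool:
  moves: [-25, 6, 0, 0, 0, 0, 0, -45, 11, 0, 0, 0, 0, 0, -55, 14, 0, 0, 0, 0, 0, -60, 15, 0, 0, 0, 0, 0, -60, 15, 0, 0, 0, 0, 0, -60, 15, 0, 0, 0, 0, 0, -55, 13, 0, 0, 0, 0, 0, -35, 8, 0, 0, 0, 0, 0]

```text
t: 6.1
ee_pos: [0.5567, -0.1964, 0.208]
tool_rot: [-0.001, 0.707, 0.707, -0.0]
ft_force: [0.1, 0.1, -1.1]
finger_gap: 0.0147
gripper_force: 58.6
```

>>> servo_tool:
  moves: [-20, 5, 0, 0, 0, 0, 0, 0, 0, 0, 0, 0, -5, 0, 0, 0, 0, 0, 0, -5, 0, 0, 0, 0, 0, 1.7, 0, 0, 0, 0, 0, 0, 0, 0, 0, 0, 0, 0, 0, 0, 0, 0]

```text
t: 6.85
ee_pos: [0.5621, -0.2138, 0.2091]
tool_rot: [-0.011, 0.643, 0.766, 0.009]
ft_force: [-0.1, -0.8, -2.6]
finger_gap: 0.0146
gripper_force: 58.7
```

Run:
```python
from h import *
import pickle
np.set_printoptions(precision=4,suppress=True)
o=observe();print(o["t"],o["ee_pos"],o["tool_rot"],o["ft_force"],o["finger_gap"],rot(o["tool_rot"]).as_matrix())
c=get_calibration("wrist");w=get_image("wrist");pickle.dump(c,open("w4.pkl","wb"));cv2.imwrite("pics/w4.png",w)
t=get_image("top");s=get_image("scene");cv2.imwrite("pics/t4.png",t);cv2.imwrite("pics/s4.png",s)
cr=lambda im,x,y,k=1:cv2.resize(im[y:y+75*k,x:x+100*k],(400,300),interpolation=cv2.INTER_CUBIC)
cv2.imwrite("pics/v4.png",np.vstack([np.hstack([cr(w,120,120,3),cr(w,270,190)]),np.hstack([cr(t,390,215),cr(s,160,165)])]))
```

```text
6.85 [ 0.5621 -0.2138  0.2091] [-0.0115  0.6427  0.766   0.0095] [-0.1075 -0.7794 -2.5608] 0.014636278611496498 [[-0.1737  0.9848 -0.0054]
 [ 0.9844  0.1738  0.0293]
 [ 0.0298 -0.0002 -0.9996]]
```

View pics/v4.png

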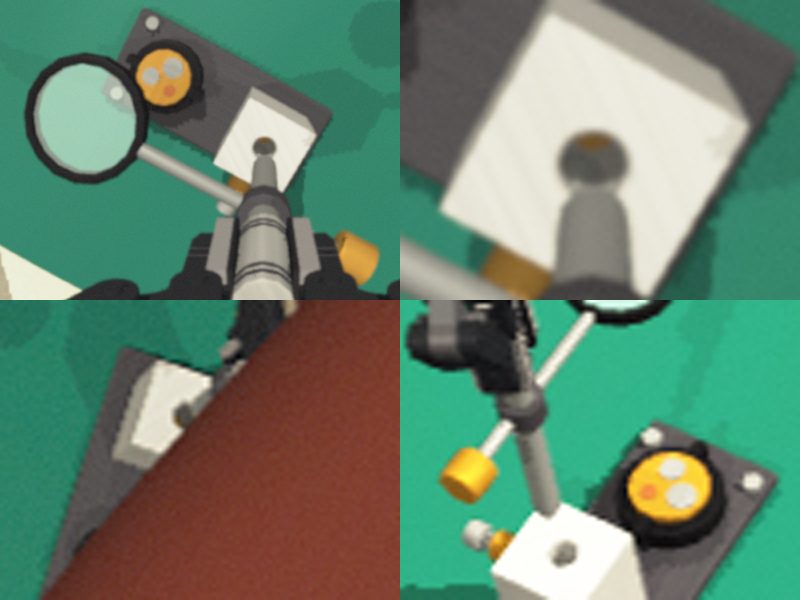

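The tip hovers just above the bore. In the wrist view the bore is at (317.9,228.9) and the tip end at (317.9,236.6); in the scene view the bore is at (200.9,227.6) and the tip at (196.9,217.6). The lens lies along the line to the movement. Now the differential offsets.

Run:
```python
from h import *
import pickle
np.set_printoptions(precision=4,suppress=True)
c=pickle.load(open("w4.pkl","rb"));cs=get_calibration("scene");w=cv2.imread("pics/w4.png");h=cv2.cvtColor(w,cv2.COLOR_BGR2HSV)
zt=.1041
B=plane(*fray(c,(317.9,228.9)),.074);T=plane(*fray(c,(317.9,236.6)),zt)
Bs=plane(*ray(cs,(200.9,227.6)),.074);Ts=plane(*ray(cs,(196.9,217.6)),zt)
print("wrist",B,T,B-T,"scene",Bs,Ts,Bs-Ts)
print("tri bore",tri(fray(c,(317.9,228.9)),ray(cs,(200.9,227.6))),"tip",tri(fray(c,(317.9,236.6)),ray(cs,(196.9,217.6))))
f=lambda u,v:fray(c,(120+u*.75,120+v*.75))
top=plane(*fray(c,(317.5,348.5)),.2491);print("top(approx)",top)
M=plane(*f(164,77),.033);L=plane(*f(85,118),.182);C=plane(*f(357,258),.182)
an=lambda a,b:(np.degrees(np.arctan2(*(b-a)[1::-1])),np.linalg.norm((b-a)[:2]))
print("M",M,"L",L,"C",C,"hold",an(B,M),"mag",an(C,L),an(np.r_[.562,-.2117,0],L))
# scene: rod line vs vertical
K=cs["intrinsics"]
def proj(p):
    q=rot(cs["rotation"]).inv().apply(np.array(p)-cs["origin"]);q=K@q;return q[:2]/q[2]
for z in (.104,.13,.16):print(z,proj((.562,-.212,z)))
s=cv2.imread("pics/s4.png");g=cv2.cvtColor(s,cv2.COLOR_BGR2HSV)
for v in range(198,215,3):
    u=np.where(g[v,180:215,1]<90)[0]+180;print(v,u.min(),u.max(),len(u),end="; ")
```

```text
wrist [ 0.5626 -0.2105  0.074 ] [ 0.5623 -0.2095  0.1041] [ 0.0003 -0.0011 -0.0301] scene [ 0.5623 -0.213   0.074 ] [ 0.5618 -0.2157  0.1041] [ 0.0006  0.0027 -0.0301]
tri bore (array([ 0.5627, -0.2116,  0.0746]), np.float64(0.002355416370768626)) tip (array([ 0.5626, -0.2122,  0.1053]), np.float64(0.005920178826164291))
top(approx) [ 0.5622 -0.2119  0.2491]
M [ 0.492  -0.1855  0.033 ] L [ 0.4921 -0.1886  0.182 ] C [ 0.6013 -0.2249  0.182 ] hold (np.float64(160.46203646791378), np.float64(0.07493322546097099)) mag (np.float64(161.62014515819203), np.float64(0.11506856545396206)) (np.float64(161.75800669476752), np.float64(0.07363895790019241))
0.104 [198.9838 218.0117]
0.13 [196.6952 209.3947]
0.16 [193.9305 198.9851]
198 182 195 14; 201 180 196 12; 204 182 197 9; 207 184 214 9; 210 192 214 10; 213 193 214 12;
```

The tip is about 1.8 mm short in +y, and the post is close to vertical with a good yaw. I shift, go down to just inside the mouth, then feel. Each 10 mm down takes −0.3 mm along tool x to stay vertical.

>>> servo_tool:
  moves: [1.8, 0.6, 0, 0, 0, 0, 0, -0.3, 0, 10, 0, 0, 0, 0, -0.3, 0, 10, 0, 0, 0, 0, -0.2, 0, 6, 0, 0, 0, 0, -0.1, 0, 4, 0, 0, 0, 0, -0.1, 0, 4, 0, 0, 0, 0, 0, 0, 0, 0, 0, 0, 0]

```text
t: 7.88
ee_pos: [0.5622, -0.212, 0.1751]
tool_rot: [-0.011, 0.642, 0.766, 0.009]
ft_force: [0.1, -0.8, -1.9]
finger_gap: 0.0148
gripper_force: 58.7
```

>>> servo_tool:
  moves: [-0.1, 0, 3, 0, 0, 0, 0, -0.1, 0, 3, 0, 0, 0, 0, 0, 0, 0, 0, 0, 0, 0]

```text
t: 8.25
ee_pos: [0.5622, -0.2121, 0.169]
tool_rot: [-0.012, 0.642, 0.766, 0.009]
ft_force: [-0.8, -0.2, -0.7]
finger_gap: 0.0145
gripper_force: 58.7
```

The tip is 10 mm inside the bore with no side load. On toward the plunger.

>>> servo_tool:
  moves: [-0.1, 0, 3, 0, 0, 0, 0, -0.1, 0, 3, 0, 0, 0, 0, -0.1, 0, 2, 0, 0, 0, 0, 0, 0, 0, 0, 0, 0, 0]

```text
t: 8.75
ee_pos: [0.5622, -0.2121, 0.1611]
tool_rot: [-0.012, 0.642, 0.766, 0.009]
ft_force: [-1.4, -0.3, -2.4]
finger_gap: 0.0145
gripper_force: 58.6
```

>>> servo_tool:
  moves: [-0.1, 0, 2, 0, 0, 0, 0, -0.1, 0, 2, 0, 0, 0, 0, 0, 0, 0, 0, 0, 0, 0]

```text
t: 9.12
ee_pos: [0.5623, -0.2122, 0.1571]
tool_rot: [-0.011, 0.642, 0.766, 0.01]
ft_force: [0.5, 0.2, -1.5]
finger_gap: 0.0146
gripper_force: 58.7
```

>>> servo_tool:
  moves: [-0.1, 0, 2, 0, 0, 0, 0, -0.1, 0, 2, 0, 0, 0, 0, 0, 0, 0, 0, 0, 0, 0]

```text
t: 9.5
ee_pos: [0.5628, -0.2125, 0.1543]
tool_rot: [-0.011, 0.642, 0.766, 0.01]
ft_force: [-0.0, -0.6, 4.2]
finger_gap: 0.0146
gripper_force: 59.2
```

>>> servo_tool:
  moves: [-0.1, 0, 1.5, 0, 0, 0, 0, 0, 0, 1.5, 0, 0, 0, 0, 0, 0, 0, 0, 0, 0, 0]

```text
t: 9.88
ee_pos: [0.5628, -0.2124, 0.1507]
tool_rot: [-0.011, 0.642, 0.766, 0.01]
ft_force: [1.5, -1.0, 1.7]
finger_gap: 0.0148
gripper_force: 59.0
```

>>> servo_tool:
  moves: [-0.1, 0, 1.5, 0, 0, 0, 0, 0, 0, 1.5, 0, 0, 0, 0, 0, 0, 0, 0, 0, 0, 0]

```text
t: 10.25
ee_pos: [0.5627, -0.2125, 0.1476]
tool_rot: [-0.011, 0.642, 0.766, 0.01]
ft_force: [1.4, -0.6, 2.4]
finger_gap: 0.0143
gripper_force: 59.1
```

Past the plunger, with a drag of about 4 N. Now I feel for the pad.

>>> servo_tool:
  moves: [-0.1, 0, 1.5, 0, 0, 0, 0, 0, 0, 1.5, 0, 0, 0, 0, 0, 0, 0, 0, 0, 0, 0]

```text
t: 10.62
ee_pos: [0.5625, -0.2124, 0.1445]
tool_rot: [-0.011, 0.642, 0.766, 0.01]
ft_force: [1.5, -2.1, 3.2]
finger_gap: 0.0144
gripper_force: 59.4
```

>>> servo_tool:
  moves: [-0.1, 0, 1.5, 0, 0, 0, 0, 0, 0, 1.5, 0, 0, 0, 0, 0, 0, 0, 0, 0, 0, 0]

```text
t: 11.0
ee_pos: [0.5624, -0.2124, 0.1412]
tool_rot: [-0.011, 0.642, 0.766, 0.009]
ft_force: [0.5, 0.1, 1.9]
finger_gap: 0.0144
gripper_force: 59.3
```

>>> servo_tool:
  moves: [-0.1, 0, 1.5, 0, 0, 0, 0, 0, 0, 1.5, 0, 0, 0, 0, 0, 0, 0, 0, 0, 0, 0]

```text
t: 11.38
ee_pos: [0.5623, -0.2124, 0.1383]
tool_rot: [-0.011, 0.642, 0.766, 0.009]
ft_force: [0.9, -0.8, 3.3]
finger_gap: 0.0144
gripper_force: 59.5
```

>>> servo_tool:
  moves: [-0.1, 0, 1.5, 0, 0, 0, 0, 0, 0, 1.5, 0, 0, 0, 0, 0, 0, 0, 0, 0, 0, 0]

```text
t: 11.75
ee_pos: [0.5624, -0.2124, 0.1356]
tool_rot: [-0.011, 0.642, 0.766, 0.009]
ft_force: [-0.5, 0.8, 5.9]
finger_gap: 0.0147
gripper_force: 59.6
```

>>> servo_tool:
  moves: [-0.1, 0, 1, 0, 0, 0, 0, 0, 0, 1, 0, 0, 0, 0, 0, 0, 0, 0, 0, 0, 0]

```text
t: 12.12
ee_pos: [0.5626, -0.2126, 0.1345]
tool_rot: [-0.011, 0.642, 0.766, 0.009]
ft_force: [-1.6, 1.0, 11.1]
finger_gap: 0.0145
gripper_force: 60.0
```

>>> servo_tool:
  moves: [-0.1, 0, 1, 0, 0, 0, 0, 0, 0, 1, 0, 0, 0, 0, 0, 0, 0, 0, 0, 0, 0]

```text
t: 12.5
ee_pos: [0.563, -0.2129, 0.1341]
tool_rot: [-0.01, 0.642, 0.766, 0.01]
ft_force: [-3.8, 2.7, 22.7]
finger_gap: 0.0145
gripper_force: 61.0
```

The resistance is solid: the push rose to 22.7 N over a 0.4 mm advance, at 45 mm depth and after about 2 mm of soft travel. The post is home, so I let go.

>>> servo_tool:
  moves: [0, 0, 0, 0, 0, 0, 0.6, 0, 0, 0, 0, 0, 0, 0.6, 0, 0, 0, 0, 0, 0, 0.6, 0, 0, 0, 0, 0, 0, 0.6]

```text
t: 13.0
ee_pos: [0.5622, -0.2123, 0.1309]
tool_rot: [-0.012, 0.642, 0.766, 0.009]
ft_force: [-0.1, -0.1, 0.1]
finger_gap: 0.0513
gripper_force: 0.0
```

>>> servo_tool:
  moves: [0, 0, -10, 0, 0, 0, 0.6, 0, 0, -20, 0, 0, 0, 0.6, 0, 0, -30, 0, 0, 0, 0.6, 0, 0, -30, 0, 0, 0, 0.6, 0, 0, -20, 0, 0, 0, 0.6, 0, 0, 0, 0, 0, 0, 0.6]

```text
t: 13.75
ee_pos: [0.5639, -0.2164, 0.2444]
tool_rot: [-0.009, 0.642, 0.766, 0.01]
ft_force: [0.1, 0.3, -0.0]
finger_gap: 0.0514
gripper_force: 0.0
```

Run:
```python
from h import *
import pickle
np.set_printoptions(precision=4,suppress=True)
o=observe();print(o["t"],o["ee_pos"],o["ft_force"],o["finger_gap"])
c=get_calibration("wrist");w=get_image("wrist");pickle.dump(c,open("w5.pkl","wb"));cv2.imwrite("pics/w5.png",w)
s=get_image("scene");cv2.imwrite("pics/s5.png",s)
cv2.imwrite("pics/v5.png",np.hstack([cv2.resize(w[90:390,120:520],(400,300)),cv2.resize(s[140:260,140:300],(400,300),interpolation=cv2.INTER_CUBIC)]))
```

```text
13.75 [ 0.5639 -0.2164  0.2444] [ 0.1126  0.3144 -0.0334] 0.05142893103999906
```

View pics/v5.png

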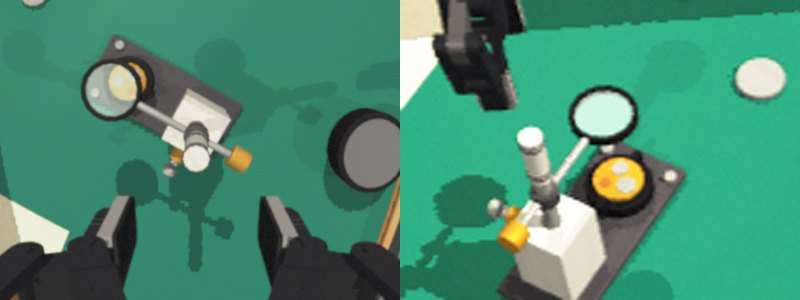

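The magnifier stands in the holder, released. The lens is at wrist (231,180) and the post top at (317,247). Last check is the lens against the movement.

Run:
```python
from h import *
import pickle
np.set_printoptions(precision=4,suppress=True)
c=pickle.load(open("w5.pkl","rb"));cs=get_calibration("scene")
L=fray(c,(231,180));S=ray(cs,(140+603*.4-160,140+115*.4))
print("lens",plane(*L,.107),plane(*S,.107),tri(L,S),"top",plane(*fray(c,(317,247)),.174),plane(*ray(cs,(140+130*.4,140+134*.4)),.174))
print("mov",plane(*ray(cs,(140+218*.4,140+180*.4)),.033))
```

```text
lens [ 0.4925 -0.1874  0.107 ] [ 0.4925 -0.1888  0.107 ] (array([ 0.4928, -0.1879,  0.1078]), np.float64(0.0012872967263221418)) top [ 0.5635 -0.2105  0.174 ] [ 0.5615 -0.2131  0.174 ]
mov [ 0.497  -0.1852  0.033 ]
```

The lens is at (0.4925, -0.188) and 0.1075 high, as expected. That is within a few mm of the movement at about (0.490, -0.186), so I hand in.

```bash
python3 -c "
from plant import *
print(finish_job())"
```

```text
the job is handed in; nothing more can be done
None
```

The magnifier's post is in the holder, past the plunger and pressed against solid resistance about 45 mm down with a push of about 24 N; the lens sits within a few mm of the movement's centre, the gripper has let go and backed clear, and the job was handed in at about 14 s (no verdict was returned).

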